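# Slide the microscope stage plate out over the end of the bench ledge

## Robot

A 6-joint arm with a two-finger parallel gripper is mounted at the origin on the work surface. World frame = base frame: x ahead of the robot, y to its left, z up, the work surface at z = 0. Lengths are in mm, angles in rad, forces in N, time in s.
With the tool pointing down it reaches from about 275 to 1000 mm from the base axis. Payload 8.4 kg.
Tool frame: the origin (TCP) lies midway between the tips of the shut fingers; the grasp point (between the pads) lies 19 mm behind it; z points along the fingers, y is the line along which they close (so a half turn about z gives the same grasp; the last joint's range is limited). The gripper opens to 85 mm and grips with 20 to 120 N. Pads are 22 mm wide; open, the fingers measure 114 mm over their backs; the gripper's body (76 mm by 85 mm) begins 54 mm behind the grasp point. The pads swing forward as they close: fully open they stand 13 mm farther back than shut.
Start: joints at [1.137, 0.353, 1.633, -0, 1.155, -0.002], TCP at [261.565, 567.637, 231.281] pointing down, gripper open.
Joint ranges: [-2.63, 2.63], [-0.92, 2.1], [0.06, 2.66], [-1.3, 4.44], [0, 2.69], [-3.02, 3.02]. Speed limits (rad/s): [2.22, 2.22, 2.79, 3.14, 3.14, 3.14].

## Interface

Orientations are given as [roll, pitch, yaw] about the fixed x, y, z axes, in that order (R = Rz(yaw) Ry(pitch) Rx(roll)).
In Python, from rig import monitor, imaging, r gives the robot as it stands.
- The arm moves only by the tool drive_tool, never from a script. Its argument "plan" is a list of rows, each an object of numbers: "x", "y", "z": the shift along the tool's x, y, z in units of 50 mm (1.0 is 50 mm); "ax", "ay", "az": the turn, a rotation vector about the tool's x, y, z in units of 6 degrees (1.0 is 6 degrees); "hand": the finger opening in mm, from 0 to 85.4. In form: [{"x": .., "y": .., "z": .., "ax": .., "ay": .., "az": .., "hand": ..}, ...]. A call has 1 to 8 rows; each row is the pose to reach, as a shift and turn from the pose commanded when the call began, along the tool's axes at that moment; what a row does not reach only later rows make up. A row lasts 1/10 s, in which the tool goes at most 50 mm and 8.59 degrees, less where a joint would pass 70% of its speed; a pose out of reach is approached as far as the arm can. A call with a gripper value outside its range is refused whole. The fingers move at their own pace and stop on an object; "grip_force" is the grip in N (left out, the last holds). Time passes only in rows, so rows that repeat a pose let the fingers close. It gives the time, the measured TCP pose, the force, the opening and the grip force at its end, in the units of the state.
- monitor.sense(): the state, without advancing time (a new reading comes with each control period).
- imaging.grab_frame(name): name is "scene" or "top"; returns the picture (480x640x3 uint8, red, green, blue); there is no depth.
- imaging.camera_info(name): a dict with "mtx" (3x3 intrinsics, pixels), "R" (3x3) and "t" (3): a world point X has camera coordinates R X + t. Camera axes: x right, y down, z forward; pixel columns grow to the right and rows downward; lengths in mm; the calibration is good to about 2 mm. A picture is of the moment at which its call begins. camera_info takes no time and is no camera call.
- r.sign_off(): hands the job in; it is judged then, once.
The state is a dict: "clock": time; "qpos": joint angles; "qvel": joint speeds; "joint_efforts": joint torques, N m; "eef_pos": TCP position; "tcp_rot": TCP orientation; "contact_force": force on the tool from outside, world axes, zero at the start; "wrist_torque": the same for the moment, N m; "opening": opening from 0.0 (shut) to 1.0 (fully open); "grasp_force": force on a finger pad.
Only numpy, scipy, OpenCV 4.12 (cv2) and the standard library are available. Lean on these libraries where they do the work, as an engineer would, in place of code of your own. Each camera call takes 0.05 s, during which the arm holds its last target. There are 200 camera calls.

## Task

The thin stage plate lying flat on the raised ledge cannot be picked up because there is nothing to get hold of. With the fingertips, push it straight along the ledge, away from the slide box, until its end sticks out about 3 cm past the end of the ledge and somebody can take it by the edge. Leave it lying flat there: do not pinch, lift or tip the plate, and do not disturb the slide box or the other things around it.

Things in the scene. Friction and masses are not known exactly. Their poses are not given: they have to be found in the camera images.
- ledge: Fixed raised power ledge on the bench: white trunking with sockets in its sides, flat black top 100 mm above the bench, 160 mm deep (x), 640 mm long (y). Origin: centre of its underside, on the bench; z up. Both ends are square, open edges at y = +320 and -320 mm. An aluminium rim, 8 mm thick, 12 mm above the top, runs along the far long side (x = 72 to 80 mm); the near side has none.
- plate: Loose flat stage plate, stiff plastic, white above, black below, 100 mm (x) by 160 mm (y) by 5 mm thick, 70 to 140 g; slides on the ledge top under a push of 2 N or less. It lies on one half of the ledge top, its length along the ledge within 6 degrees, clear of the rim. Origin: centre of its underside; z up.
- slide_box: Closed grey microscope-slide box, 85 mm (its x) by 100 mm (its y) by 35 mm high, loose on the ledge top, on the other half from the plate. Origin: centre of its underside. Leave alone.
- dropper: Small brown glass dropper bottle with black cap and rubber teat, 42 mm across, 87 mm high, loose on the bench on the robot's side of the ledge. Origin: centre of its underside. Leave alone.
- jar: Lidded specimen jar, 60 mm across, 70 mm high, loose on the bench on the far side of the ledge. Origin: centre of its underside. Leave alone.
- petri: Clear lidded Petri dish, 91 mm across, 15 mm high, loose on the bench on the far side of the ledge. Origin: centre of its underside. Leave alone.

How it is judged (in metres and radians):
At the end, for the whole second after the job is handed in: The plate lies at rest flat on the ledge top, its long side within 10 degrees of the ledge's length and not more than 10 mm over the ledge's near side, with its end 20 to 45 mm past the end of the ledge (plate centre 260 to 285 mm from the ledge's centre) ((y of plate in the frame of ledge between 0.26 and 0.285 m or y of plate in the frame of ledge between -0.285 and -0.26 m) and x of plate in the frame of ledge between -0.04 and 0.03 m and angle between the y axis of plate and the y axis of ledge, either way round below 0.18 rad and z of plate in the frame of ledge between 0.097 and 0.103 m and angle between plate's own z axis and vertical below 0.05 rad and linear speed of plate below 0.01 m/s); the robot touches nothing.
It fails at once if the plate is lifted off the ledge or tipped (z of plate in the frame of ledge above 0.11 m or angle between plate's own z axis and vertical above 0.15 rad).
It fails at once if the plate falls off the ledge (z of plate in the frame of ledge below 0.085 m).
It fails at once if the slide box is shifted by more than 15 mm (distance of slide_box from where it was at the start of the episode above 0.015 m).
It fails at once if something on the bench is shifted by more than 15 mm (distance of any of dropper, jar, petri from where it was at the start of the episode above 0.015 m).
It also fails if it takes over 38 s, if anything falls off the work surface, if the arm or the gripper's body presses on something with over 40 N, if the wrist force passes 120 N, or if a joint passes its speed limit or range.

## Working session

There is one attempt and no reset: what is moved stays moved. The work goes in short steps, Python scripts to look and compute and a tool call to move; the robot and the scene stay as the last step left them, time stands still between calls to the robot, and variables do not carry over. Pictures are saved under pics/ and viewed, at most 10 in all, crops included, and the job is handed in when it is done.

Besides the shell and the picture viewer there is one more tool, called after "Emit:" in YAML: its name, and indented under it one key for each argument. drive_tool: Moves the arm, as the interface text tells. Its arguments: {"type":"object","properties":{"plan":{"type":"array","items":{"type":"object","properties":{"x":{"type":"number"},"y":{"type":"number"},"z":{"type":"number"},"ax":{"type":"number"},"ay":{"type":"number"},"az":{"type":"number"},"hand":{"type":"number"}}}},"grip_force":{"type":"number"}},"required":["plan"]}

```bash
mkdir -p pics
python3 - <<'E'
from rig import monitor, imaging, r
import cv2
for n in("scene","top"):
    cv2.imwrite(f"pics/{n}0.png",imaging.grab_frame(n)[:,:,::-1]); print(imaging.camera_info(n))
s=monitor.sense();print(s["eef_pos"],s["tcp_rot"],s["clock"])
E
```

```text
{'mtx': array([[508.27373382,   0.        , 318.72769898],
       [  0.        , 508.27373382, 239.64765921],
       [  0.        ,   0.        ,   1.        ]]), 'R': array([[-0.80376031,  0.5948955 ,  0.00828902],
       [ 0.46782382,  0.64055931, -0.60895373],
       [-0.36757344, -0.48557504, -0.79316243]]), 't': array([ 427.49961035, -265.18070252, 1239.79637141])}
{'mtx': array([[494.52149078,   0.        , 323.74268445],
       [  0.        , 494.52149078, 243.39504368],
       [  0.        ,   0.        ,   1.        ]]), 'R': array([[ 0.0276563 , -0.99909852, -0.03220671],
       [-0.99422123, -0.02414946, -0.10459901],
       [ 0.10372694,  0.03491341, -0.99399284]]), 't': array([  69.90543976,  595.00460514, 1013.362472  ])}
[261.37700123 567.25090295 230.63637944] [-3.14034486e+00 -1.73962521e-05  2.70979686e+00] 0.1
```

View pics/scene0.png

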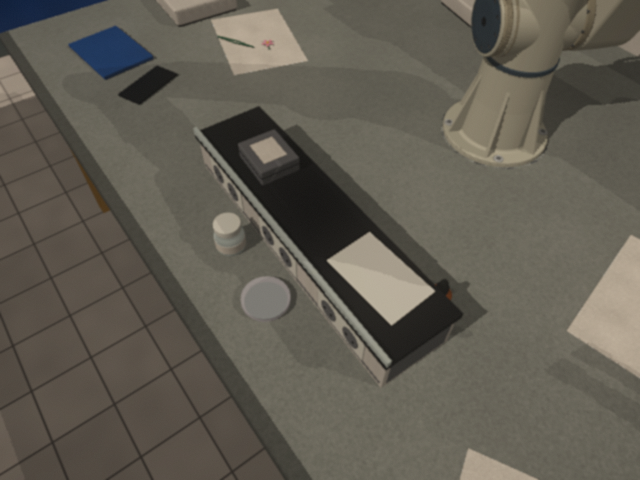

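View pics/top0.png

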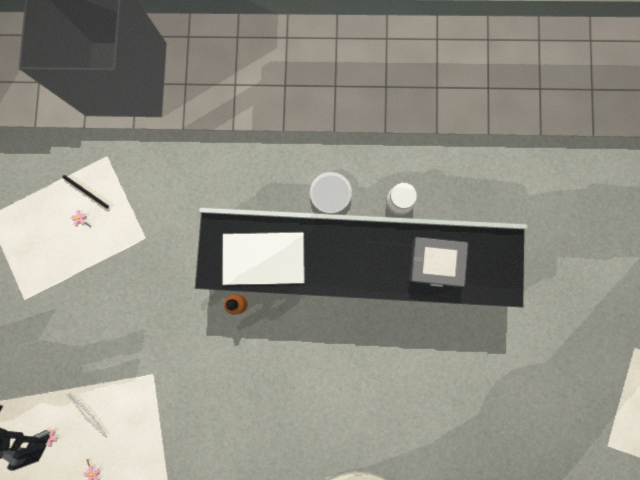

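The top view shows the ledge (corners about (195,289), (523,305), (526,228), (201,212)), with the plate at columns 222–304 and rows 233–285 at its left (+y) end. The slide box is at (440,262) and the dropper at (235,304), close to the plate's near side. The push goes toward +y.

```bash
cat > h.py <<'E'
from rig import monitor, imaging, r
import cv2, numpy as np
def ray(n,px,z):
    c=imaging.camera_info(n); R,t=c["R"],c["t"]
    d=R.T@np.linalg.inv(c["mtx"])@[px[0],px[1],1]; o=-R.T@t
    return (o+d*(z-o[2])/d[2])[:2]
def plate():
    im=imaging.grab_frame("top"); g=im.min(2).astype(np.uint8)
    m=(g>140).astype(np.uint8); m[:, 330:]=0; m[:221]=0; m[300:]=0; m[:,:150]=0
    cs,_=cv2.findContours(m,cv2.RETR_EXTERNAL,cv2.CHAIN_APPROX_NONE)
    c=max(cs,key=cv2.contourArea)
    b=cv2.boxPoints(cv2.minAreaRect(c)); w=np.array([ray("top",p,105) for p in c[:,0]],np.float32)
    rc=cv2.minAreaRect(w); return im,b,rc,cv2.boxPoints(rc)
E
python3 - <<'E'
from h import *
im,b,rc,bw=plate(); print(b,rc,bw)
L=[ray("top",p,100) for p in((195,289),(523,305))]; print("near corners",L)
# dark top mask
m=((im.max(2)<60)).astype(np.uint8); m[:200]=0;m[320:]=0;m[:,:180]=0;m[:,540:]=0
d=L[0]-L[1]; print("yaw of ledge y",np.degrees(np.arctan2(d[1],d[0])),np.linalg.norm(d))
for p in((201,212),(526,227)): print(ray("top",p,112))
for p in((414,238),(467,241),(466,286),(412,284)): print("box",ray("top",p,135))
print("dropper",ray("top",(232,304),87),"petri",ray("top",(331,193),15))
print(monitor.sense()["tcp_rot"])
E
```

```text
[[222.07901 233.34406]
 [302.97952 231.87311]
 [303.90286 282.6563 ]
 [223.00235 284.12726]] ((553.7234497070312, 201.5359649658203), (100.0267105102539, 158.99423217773438), 2.628774642944336) [[500.1166  278.65558]
 [507.40884 119.82866]
 [607.3303  124.41635]
 [600.0381  283.2433 ]]
near corners [array([489.2451732 , 334.71034744]), array([ 475.96026992, -304.30081297])]
yaw of ledge y 88.809004753341 639.1492406271634
[641.30031847 327.56842941]
[ 626.04162155 -307.75849036]
box [596.71915162 -89.21011848]
box [ 593.39663214 -188.80925316]
box [ 508.60523978 -186.75402381]
box [509.62927804 -86.22898546]
dropper [461.64493884 262.64628801] petri [705.20631742  73.22801665]
[-3.14051234e+00 -8.18122497e-06  2.70977798e+00]
```

Emit:
drive_tool:
  plan:
    - {"x": -9.3,"y": -6.32,"z": 0,"az": 11.08,"hand": 60}
    - {"x": -9.3,"y": -6.32,"z": 0,"az": 11.08,"hand": 60}
    - {"x": -9.3,"y": -6.32,"z": 0,"az": 11.08,"hand": 60}
    - {"x": -9.3,"y": -6.32,"z": 0,"az": 11.08,"hand": 60}
    - {"x": -9.3,"y": -6.32,"z": 0,"az": 11.08,"hand": 60}
    - {"x": -9.3,"y": -6.32,"z": 0,"az": 11.08,"hand": 60}
    - {"x": -9.3,"y": -6.32,"z": 0,"az": 11.08,"hand": 60}
    - {"x": -9.3,"y": -6.32,"z": 0,"az": 11.08,"hand": 60}

```text
invalid input
```

Emit:
drive_tool:
  plan:
    - {"x": -0.8,"y": -0.54,"z": 0,"ax": 0,"ay": 0,"az": 1.0,"hand": 60}
    - {"x": -1.6,"y": -1.08,"z": 0,"ax": 0,"ay": 0,"az": 2.0,"hand": 60}
    - {"x": -2.4,"y": -1.62,"z": 0,"ax": 0,"ay": 0,"az": 3.0,"hand": 60}
    - {"x": -3.2,"y": -2.16,"z": 0,"ax": 0,"ay": 0,"az": 4.0,"hand": 60}
    - {"x": -4.0,"y": -2.7,"z": 0,"ax": 0,"ay": 0,"az": 5.0,"hand": 60}
    - {"x": -4.8,"y": -3.24,"z": 0,"ax": 0,"ay": 0,"az": 6.0,"hand": 60}
    - {"x": -5.6,"y": -3.78,"z": 0,"ax": 0,"ay": 0,"az": 7.0,"hand": 60}
    - {"x": -6.4,"y": -4.32,"z": 0,"ax": 0,"ay": 0,"az": 8.0,"hand": 60}

```text
clock: 0.95
eef_pos: [462.4, 235.7, 231.3]
tcp_rot: [3.141, -0.0, 1.868]
contact_force: [0.1, 0.3, -0.4]
opening: 0.708
grasp_force: 0.0
```

Emit:
drive_tool:
  plan:
    - {"x": -0.86,"y": 0.2,"z": 0,"ax": 0,"ay": 0,"az": 0.77,"hand": 60}
    - {"x": -1.72,"y": 0.4,"z": 0,"ax": 0,"ay": 0,"az": 1.54,"hand": 60}
    - {"x": -2.58,"y": 0.6,"z": 0,"ax": 0,"ay": 0,"az": 2.31,"hand": 60}
    - {"x": -3.43,"y": 0.8,"z": 0,"ax": 0,"ay": 0,"az": 3.08,"hand": 60}
    - {"x": -3.43,"y": 0.8,"z": 0.7,"ax": 0,"ay": 0,"az": 3.08,"hand": 60}
    - {"x": -3.43,"y": 0.8,"z": 1.4,"ax": 0,"ay": 0,"az": 3.08,"hand": 60}
    - {"x": -3.43,"y": 0.8,"z": 2.0,"ax": 0,"ay": 0,"az": 3.08,"hand": 60}
    - {"x": -3.43,"y": 0.8,"z": 2.3,"ax": 0,"ay": 0,"az": 3.08,"hand": 60}

```text
clock: 1.75
eef_pos: [549.2, 85.1, 113.5]
tcp_rot: [-3.138, 0.001, 1.549]
contact_force: [1.4, 0.4, -0.8]
opening: 0.702
grasp_force: 0.0
```

Emit:
drive_tool:
  plan:
    - {"x": 0,"y": 0,"z": 0,"ax": 0,"ay": 0,"az": 0,"hand": 60}
    - {"x": 0,"y": 0,"z": 0,"ax": 0,"ay": 0,"az": 0,"hand": 60}

```text
clock: 1.95
eef_pos: [551.0, 85.7, 116.5]
tcp_rot: [-3.141, 0.0, 1.549]
contact_force: [0.7, -0.0, 0.7]
opening: 0.701
grasp_force: 0.0
```

Run:
```python
from h import *
for n in("scene","top"):
    im=imaging.grab_frame(n)[:,:,::-1]
    c=im[200:400,280:520] if n=="scene" else im[180:330,180:420]
    cv2.imwrite(f"pics/{n}1.png",cv2.resize(c,None,fx=3,fy=3,interpolation=2))
s=monitor.sense();print(s)
```

```text
{'clock': 2.05, 'qpos': array([ 1.51608733e-01,  3.86338389e-01,  1.87537405e+00, -3.90082695e-05,
        8.78034959e-01,  1.72795554e-01]), 'qvel': array([-0.00016272, -0.00704034,  0.00105105, -0.00076449, -0.00176421,
       -0.00023063]), 'joint_efforts': array([-4.03243862e-02, -5.51266801e+01, -2.69771183e+01, -1.54572630e-03,
        2.31403968e-02, -1.39976930e-05]), 'eef_pos': array([551.72213982,  85.79971458, 117.45554745]), 'tcp_rot': array([ 3.13976971e+00, -2.87653348e-04,  1.54963465e+00]), 'contact_force': array([-0.20451323, -0.76353728,  0.3686561 ]), 'wrist_torque': array([-0.05015689, -0.01973413, -0.04524859]), 'grasp_force': 0.0, 'opening': 0.7043412284426463}
```

View pics/top1.png

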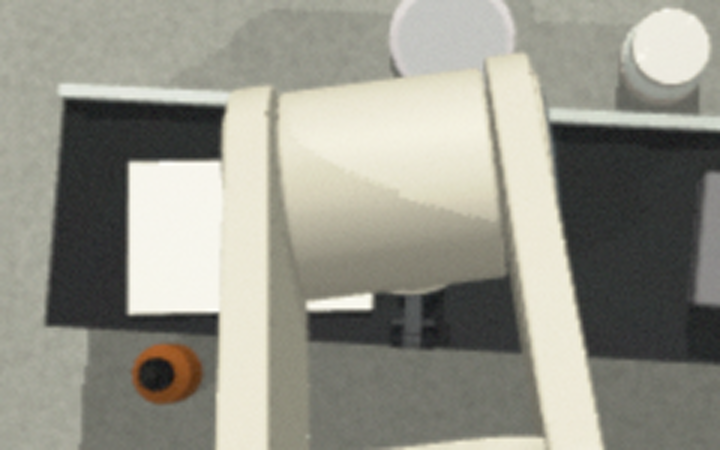

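The arm covers part of the plate in this view. The near finger is at crop (415,320), right of the plate's end at (373,300), and nothing has been disturbed.

View pics/scene1.png

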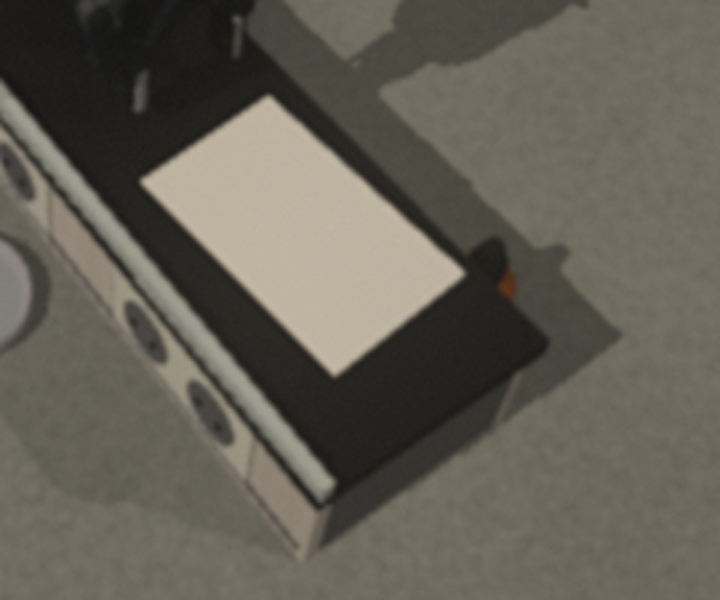

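Emit:
drive_tool:
  plan:
    - {"x": 0,"y": 0,"z": 0.04,"ax": 0,"ay": 0,"az": 0,"hand": 60}
    - {"x": 0,"y": 0,"z": 0.08,"ax": 0,"ay": 0,"az": 0,"hand": 60}
    - {"x": 0,"y": 0,"z": 0.12,"ax": 0,"ay": 0,"az": 0,"hand": 60}
    - {"x": 0,"y": 0,"z": 0.16,"ax": 0,"ay": 0,"az": 0,"hand": 60}
    - {"x": 0,"y": 0,"z": 0.16,"ax": 0,"ay": 0,"az": 0,"hand": 60}
    - {"x": 0,"y": 0,"z": 0.16,"ax": 0,"ay": 0,"az": 0,"hand": 60}

```text
clock: 2.65
eef_pos: [550.8, 85.6, 108.2]
tcp_rot: [-3.141, 0.0, 1.55]
contact_force: [-0.2, -1.0, 0.1]
opening: 0.702
grasp_force: 0.0
```

The scene view shows both pads, with tips at crop (140,108) and (238,55), standing behind the plate's end with a clear gap. I'll feel down gently for the ledge top.

Emit:
drive_tool:
  plan:
    - {"x": 0,"y": 0,"z": 0.02,"ax": 0,"ay": 0,"az": 0,"hand": 60}
    - {"x": 0,"y": 0,"z": 0.04,"ax": 0,"ay": 0,"az": 0,"hand": 60}
    - {"x": 0,"y": 0,"z": 0.06,"ax": 0,"ay": 0,"az": 0,"hand": 60}
    - {"x": 0,"y": 0,"z": 0.06,"ax": 0,"ay": 0,"az": 0,"hand": 60}

```text
clock: 3.05
eef_pos: [550.8, 85.6, 105.1]
tcp_rot: [-3.141, 0.0, 1.549]
contact_force: [0.3, -0.3, -0.2]
opening: 0.704
grasp_force: 0.0
```

Emit:
drive_tool:
  plan:
    - {"x": 0,"y": 0,"z": 0.02,"ax": 0,"ay": 0,"az": 0,"hand": 60}
    - {"x": 0,"y": 0,"z": 0.04,"ax": 0,"ay": 0,"az": 0,"hand": 60}
    - {"x": 0,"y": 0,"z": 0.04,"ax": 0,"ay": 0,"az": 0,"hand": 60}

```text
clock: 3.35
eef_pos: [550.8, 85.6, 103.1]
tcp_rot: [-3.141, 0.0, 1.55]
contact_force: [0.0, -0.3, 0.5]
opening: 0.702
grasp_force: 0.0
```

Emit:
drive_tool:
  plan:
    - {"x": 0,"y": 0,"z": 0.02,"ax": 0,"ay": 0,"az": 0,"hand": 60}
    - {"x": 0,"y": 0,"z": 0.03,"ax": 0,"ay": 0,"az": 0,"hand": 60}
    - {"x": 0,"y": 0,"z": 0.03,"ax": 0,"ay": 0,"az": 0,"hand": 60}

```text
clock: 3.65
eef_pos: [550.8, 85.6, 101.7]
tcp_rot: [-3.141, 0.0, 1.55]
contact_force: [-0.2, 1.0, -0.1]
opening: 0.7
grasp_force: 0.0
```

Emit:
drive_tool:
  plan:
    - {"x": 0,"y": 0,"z": 0.01,"ax": 0,"ay": 0,"az": 0,"hand": 60}
    - {"x": 0,"y": 0,"z": 0.02,"ax": 0,"ay": 0,"az": 0,"hand": 60}
    - {"x": 0,"y": 0,"z": 0.02,"ax": 0,"ay": 0,"az": 0,"hand": 60}

```text
clock: 3.95
eef_pos: [550.8, 85.6, 100.7]
tcp_rot: [-3.141, 0.0, 1.549]
contact_force: [-0.8, -1.0, -0.0]
opening: 0.705
grasp_force: 0.0
```

Emit:
drive_tool:
  plan:
    - {"x": 0,"y": 0,"z": 0.01,"ax": 0,"ay": 0,"az": 0,"hand": 60}
    - {"x": 0,"y": 0,"z": 0.03,"ax": 0,"ay": 0,"az": 0,"hand": 60}
    - {"x": 0,"y": 0,"z": 0.03,"ax": 0,"ay": 0,"az": 0,"hand": 60}

```text
clock: 4.25
eef_pos: [550.8, 85.6, 99.1]
tcp_rot: [-3.141, 0.0, 1.549]
contact_force: [0.5, 0.6, 0.0]
opening: 0.702
grasp_force: 0.0
```

Emit:
drive_tool:
  plan:
    - {"x": 0,"y": 0,"z": 0.01,"ax": 0,"ay": 0,"az": 0,"hand": 60}
    - {"x": 0,"y": 0,"z": 0.02,"ax": 0,"ay": 0,"az": 0,"hand": 60}
    - {"x": 0,"y": 0,"z": 0.02,"ax": 0,"ay": 0,"az": 0,"hand": 60}

```text
clock: 4.55
eef_pos: [550.8, 85.6, 98.2]
tcp_rot: [-3.141, 0.0, 1.55]
contact_force: [0.6, 0.4, -0.7]
opening: 0.702
grasp_force: 0.0
```

Emit:
drive_tool:
  plan:
    - {"x": 0,"y": 0,"z": 0.02,"ax": 0,"ay": 0,"az": 0,"hand": 60}
    - {"x": 0,"y": 0,"z": 0.03,"ax": 0,"ay": 0,"az": 0,"hand": 60}
    - {"x": 0,"y": 0,"z": 0.03,"ax": 0,"ay": 0,"az": 0,"hand": 60}

```text
clock: 4.85
eef_pos: [550.8, 85.6, 96.7]
tcp_rot: [-3.141, 0.0, 1.55]
contact_force: [-0.8, -0.7, -0.1]
opening: 0.702
grasp_force: 0.0
```

Emit:
drive_tool:
  plan:
    - {"x": 0,"y": 0,"z": 0.01,"ax": 0,"ay": 0,"az": 0,"hand": 60}
    - {"x": 0,"y": 0,"z": 0.02,"ax": 0,"ay": 0,"az": 0,"hand": 60}
    - {"x": 0,"y": 0,"z": 0.02,"ax": 0,"ay": 0,"az": 0,"hand": 60}

```text
clock: 5.15
eef_pos: [550.8, 85.6, 95.7]
tcp_rot: [-3.142, 0.0, 1.55]
contact_force: [0.2, 1.4, -0.3]
opening: 0.702
grasp_force: 0.0
```

Emit:
drive_tool:
  plan:
    - {"x": 0,"y": 0,"z": 0.01,"ax": 0,"ay": 0,"az": 0,"hand": 60}
    - {"x": 0,"y": 0,"z": 0.02,"ax": 0,"ay": 0,"az": 0,"hand": 60}
    - {"x": 0,"y": 0,"z": 0.02,"ax": 0,"ay": 0,"az": 0,"hand": 60}

```text
clock: 5.45
eef_pos: [550.9, 85.6, 95.0]
tcp_rot: [3.142, -0.0, 1.549]
contact_force: [-1.8, 0.2, 3.3]
opening: 0.699
grasp_force: 1.7
```

Emit:
drive_tool:
  plan:
    - {"x": 0,"y": 0,"z": 0.01,"ax": 0,"ay": 0,"az": 0,"hand": 60}
    - {"x": 0,"y": 0,"z": 0.02,"ax": 0,"ay": 0,"az": 0,"hand": 60}
    - {"x": 0,"y": 0,"z": 0.02,"ax": 0,"ay": 0,"az": 0,"hand": 60}

```text
clock: 5.75
eef_pos: [551.0, 85.6, 94.9]
tcp_rot: [3.141, -0.0, 1.549]
contact_force: [-4.9, -0.2, 14.9]
opening: 0.699
grasp_force: 7.4
```

Contact with the ledge top came at TCP z ≈ 95. I'll rise about 1.5 mm above it and push.

Emit:
drive_tool:
  plan:
    - {"x": 0,"y": 0,"z": -0.05,"ax": 0,"ay": 0,"az": 0,"hand": 60}
    - {"x": 0.1,"y": 0,"z": -0.05,"ax": 0,"ay": 0,"az": 0,"hand": 60}
    - {"x": 0.2,"y": 0,"z": -0.05,"ax": 0,"ay": 0,"az": 0,"hand": 60}
    - {"x": 0.3,"y": 0,"z": -0.05,"ax": 0,"ay": 0,"az": 0,"hand": 60}
    - {"x": 0.4,"y": 0,"z": -0.05,"ax": 0,"ay": 0,"az": 0,"hand": 60}
    - {"x": 0.5,"y": 0,"z": -0.05,"ax": 0,"ay": 0,"az": 0,"hand": 60}
    - {"x": 0.6,"y": 0,"z": -0.05,"ax": 0,"ay": 0,"az": 0,"hand": 60}
    - {"x": 0.7,"y": 0,"z": -0.05,"ax": 0,"ay": 0,"az": 0,"hand": 60}

```text
clock: 6.55
eef_pos: [551.5, 121.1, 96.2]
tcp_rot: [-3.141, 0.0, 1.55]
contact_force: [-0.6, -0.4, -0.1]
opening: 0.701
grasp_force: 0.2
```

Emit:
drive_tool:
  plan:
    - {"x": 0.1,"y": 0,"z": 0,"ax": 0,"ay": 0,"az": 0,"hand": 60}
    - {"x": 0.2,"y": 0,"z": 0,"ax": 0,"ay": 0,"az": 0,"hand": 60}
    - {"x": 0.3,"y": 0,"z": 0,"ax": 0,"ay": 0,"az": 0,"hand": 60}
    - {"x": 0.3,"y": 0,"z": 0,"ax": 0,"ay": 0,"az": 0,"hand": 60}

```text
clock: 6.95
eef_pos: [552.1, 136.3, 96.3]
tcp_rot: [3.141, -0.0, 1.55]
contact_force: [-0.7, 0.2, -0.1]
opening: 0.703
grasp_force: 0.0
```

Run:
```python
from h import *
im=imaging.grab_frame("scene")[:,:,::-1]
cv2.imwrite("pics/scene2.png",cv2.resize(im[200:400,280:520],None,fx=3,fy=3,interpolation=2))
```

```text
(no output)
```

View pics/scene2.png

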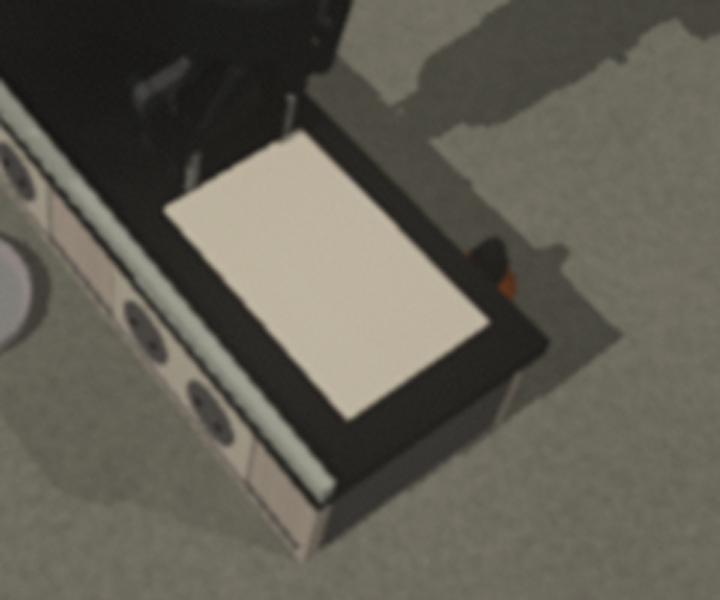

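The plate is sliding flat and has squared up with the ledge, both tips on its rear edge. Its corners are at crop (489,322), (348,420), (165,209) and (303,130).

Run:
```python
from h import *
for p in((489,322),(348,420),(165,209),(303,130)): print(ray("scene",(280+p[0]/3,200+p[1]/3),105))
print("ledge end",ray("scene",(280+547/3,200+342/3),100))
```

```text
[513.0008264  309.15986431]
[612.59275461 307.45238038]
[608.67431205 148.61573736]
[509.06638664 152.15009289]
ledge end [493.7778965  334.86114945]
```

Emit:
drive_tool:
  plan:
    - {"x": 0.1,"y": 0,"z": 0,"ax": 0,"ay": 0,"az": 0,"hand": 60}
    - {"x": 0.2,"y": 0,"z": 0,"ax": 0,"ay": 0,"az": 0,"hand": 60}
    - {"x": 0.3,"y": 0,"z": 0,"ax": 0,"ay": 0,"az": 0,"hand": 60}
    - {"x": 0.4,"y": 0,"z": 0,"ax": 0,"ay": 0,"az": 0,"hand": 60}
    - {"x": 0.5,"y": 0,"z": 0,"ax": 0,"ay": 0,"az": 0,"hand": 60}
    - {"x": 0.6,"y": 0,"z": 0,"ax": 0,"ay": 0,"az": 0,"hand": 60}
    - {"x": 0.7,"y": 0,"z": 0,"ax": 0,"ay": 0,"az": 0,"hand": 60}
    - {"x": 0.8,"y": 0,"z": 0,"ax": 0,"ay": 0,"az": 0,"hand": 60}

```text
clock: 7.8
eef_pos: [552.8, 176.1, 96.3]
tcp_rot: [-3.142, 0.0, 1.55]
contact_force: [0.5, -0.4, 0.0]
opening: 0.7
grasp_force: 0.3
```

Emit:
drive_tool:
  plan:
    - {"x": 0.1,"y": 0,"z": 0,"ax": 0,"ay": 0,"az": 0,"hand": 60}
    - {"x": 0.2,"y": 0,"z": 0,"ax": 0,"ay": 0,"az": 0,"hand": 60}
    - {"x": 0.28,"y": 0,"z": 0,"ax": 0,"ay": 0,"az": 0,"hand": 60}
    - {"x": 0.32,"y": 0,"z": 0,"ax": 0,"ay": 0,"az": 0,"hand": 60}
    - {"x": 0.32,"y": 0,"z": 0,"ax": 0,"ay": 0,"az": 0,"hand": 60}
    - {"x": 0.1,"y": 0,"z": 0,"ax": 0,"ay": 0,"az": 0,"hand": 60}
    - {"x": -0.1,"y": 0,"z": 0,"ax": 0,"ay": 0,"az": 0,"hand": 60}
    - {"x": -0.3,"y": 0,"z": 0,"ax": 0,"ay": 0,"az": 0,"hand": 60}

```text
clock: 8.6
eef_pos: [552.3, 159.3, 96.2]
tcp_rot: [-3.141, 0.0, 1.549]
contact_force: [0.9, -0.1, 0.9]
opening: 0.701
grasp_force: 0.0
```

Run:
```python
from h import *
im=imaging.grab_frame("scene")[:,:,::-1]
cv2.imwrite("pics/scene3.png",cv2.resize(im[200:400,280:520],None,fx=3,fy=3,interpolation=2))
```

```text
(no output)
```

View pics/scene3.png

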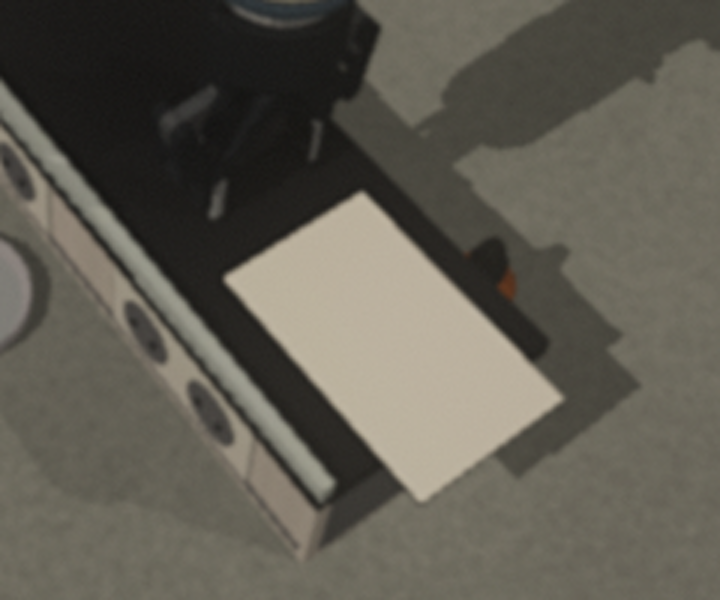

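The plate lies flat with its end overhanging: front corners at crop (563,398) and (420,502), rear corners at (225,276) and (362,192). The fingers are clear of it. I'll lift the hand, then measure.

Emit:
drive_tool:
  plan:
    - {"x": 0,"y": 0,"z": -0.3,"ax": 0,"ay": 0,"az": 0,"hand": 60}
    - {"x": -0.2,"y": 0,"z": -0.8,"ax": 0,"ay": 0,"az": 0,"hand": 60}
    - {"x": -0.5,"y": 0,"z": -1.5,"ax": 0,"ay": 0,"az": 0,"hand": 60}
    - {"x": -0.5,"y": 0,"z": -2.0,"ax": 0,"ay": 0,"az": 0,"hand": 60}
    - {"x": -0.5,"y": 0,"z": -2.0,"ax": 0,"ay": 0,"az": 0,"hand": 60}
    - {"x": -0.5,"y": 0,"z": -2.0,"ax": 0,"ay": 0,"az": 0,"hand": 60}

```text
clock: 9.25
eef_pos: [552.4, 135.8, 197.6]
tcp_rot: [3.14, -0.001, 1.549]
contact_force: [-0.2, -0.0, -0.1]
opening: 0.704
grasp_force: 0.0
```

Run:
```python
from h import *
q=np.array([ray("scene",(280+a/3,200+b/3),105) for a,b in((563,398),(420,502),(225,276),(362,192))])
print(q,q.mean(0))
yl=np.array([.0213,.9998]);xl=np.array([.9998,-.0213]);d=q.mean(0)-[562.6,13.5];print("ledge xy",d@xl,d@yl)
```

```text
[[514.21867043 364.14909147]
 [613.5766184  361.88216182]
 [609.16612766 203.01467707]
 [510.90568461 205.65707106]] [561.96677527 283.67575036]
ledge xy -6.387841563526058 270.1082275199764
```

The plate centre is 270 mm along the ledge and x is −6 mm, both inside the limits.

```bash
python3 -c "
from rig import r
print(r.sign_off())"
```

```text
the job is handed in; nothing more can be done
None
```

I pushed the plate straight along the ledge and handed the job in; by camera it lies flat, its end about 30 mm past the ledge end, and the hand is clear of everything. No verdict came back.

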